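# Take the used-up reel off the ribbon rack and store it

### The job

The white reel on the ribbon rack is used up. Ease it along its bent rod and off the free end, following the bend by feel so that the rod is never forced, then stand the reel on its edge in the free narrow slot of the clear box; set it down rather than dropping it, let go, and leave everything else where it is.

Things in the scene. Friction and masses are not known exactly. Their poses are not given: they have to be found in the camera images.
- rack: Plywood ribbon rack, fixed. Origin on the table under the middle of its upright board's front face. The board is 290 mm along x, y from -18 to 0 mm, 165 mm high; base board 18 mm thick, y to 160 mm. Two bare steel rods, 7 mm thick, 130 mm apart, stick out of the board about along +y, their plain free ends 220 mm from it. Over 8 N on a rod bends it for good.
- rod_1 (a point): On the axis of the rod at the rack's x = -65 mm, 60 mm out from the board, 130 mm above the table, where its reel hangs; axes as the rack. The rod's first 80 mm run along +y, rising by 0.07 rad. Beyond that use has bent it: the rest is straight but turned 0.05 to 0.14 rad to one side and up to 0.08 rad up or down from the first part. The bend differs each time and is not reported.
- rod_2 (a point): The same point on the other rod, at the rack's x = +65 mm, with a bend of its own within the same bounds.
- empty_reel: The used-up reel: white plastic, bare hub. Two round flanges 80 mm across, 3 mm thick, 26 mm wide over both; hub 28 mm across; bore 10.5 mm right through, 3.5 mm wider than the rod. Origin at its centre on the bore's axis; bore along its y. It hangs on either of the two rods, about 60 mm out from the board, the bore resting along the top of the rod. 30 to 65 g.
- full_reel: A like reel still full of dark blue ribbon, on the other rod. Origin at its centre. Leave it on its rod.
- box: Clear plastic box, fixed, 120 mm (x) by 118 mm (y), 40 mm high, walls 3 mm, floor 4 mm thick; origin under its middle, on the table. Two partitions along x make three compartments, each 114 mm along x inside: a free narrow slot 36 mm wide centred at y = -38 mm, a bin 34 mm wide in the middle with two thread spools lying in it, and a second narrow slot at y = +38 mm that holds another empty reel on edge.
- slot (a point): Centre of the inner floor of the free narrow slot, 4 mm above the table; axes as the box: the slot is 114 mm long in x and 36 mm wide in y. A reel standing there has its bore along y.
- stored_reel: Another white empty reel, already standing on edge in the far slot of the box. Origin at its centre. Leave alone.
- red_spool: Red thread spool, 26 mm across, 50 mm long, lying in the box's middle bin; origin at its centre. Leave alone.
- yellow_spool: Yellow thread spool, the same size, lying in the box's middle bin; origin at its centre. Leave alone.
- pincushion: Red domed pincushion, 76 mm across, 40 mm high, on the table; origin under its middle. Leave alone.
- shears: Shears with black handles, about 240 mm long, 15 mm high, flat on the table; origin near the pivot. Leave alone.
- tape_case: Yellow round tape-measure case, 56 mm across, 18 mm high, on the table; origin under its middle. Leave alone.
- button_jar: Glass jar with a metal cap, 60 mm across, 70 mm high, on the table; origin under its middle. Leave alone.
Mind the look-alikes: they are no part of the job. What is shaped like the empty_reel but green or turquoise is not meant.

How it is judged:
By the outcome, as a careful person would: the job done as asked, in the order asked, and still so for the second after the job is handed in, with the robot touching nothing.
It also fails if it takes over 61 s, if anything falls off the work surface, if the arm or the gripper's body presses on something with over 40 N, if the wrist force passes 120 N, or if a joint passes its speed limit or range.

### The arm

A 6-joint arm with a two-finger parallel gripper is mounted at the origin on the work surface. World frame = base frame: x ahead of the robot, y to its left, z up, the work surface at z = 0. Lengths are in mm, angles in rad, forces in N, time in s.
With the tool pointing down it reaches from about 350 to 775 mm from the base axis. Payload 7.3 kg.
Tool frame: the origin (TCP) lies midway between the tips of the shut fingers; the grasp point (between the pads) lies 19 mm behind it; x points along the fingers, y is the direction in which the jaws open and shut, and the axes are right-handed (so a half turn about x gives the same grasp; the last joint's range is limited). The gripper opens to 92 mm and grips with 3 to 60 N. Pads are 19 mm wide; open, the fingers measure 130 mm over their backs; the gripper's body (75 mm by 190 mm) begins 47 mm behind the grasp point.
Start: joints at [-1.283, 0.342, 1.524, -0, 1.275, -0.146], TCP at [220.693, -476.382, 226.741] pointing down, gripper open.
Joint ranges: [-2.53, 2.53], [-0.77, 2.02], [0.04, 2.7], [-1, 4.14], [0.28, 2.66], [-3.11, 3.11]. Speed limits (rad/s): [2.57, 2.57, 3.14, 3.14, 3.14, 3.14].

### API

Orientations are given as [roll, pitch, yaw] about the fixed x, y, z axes, in that order (R = Rz(yaw) Ry(pitch) Rx(roll)).
In Python, from plant import bot gives the robot as it stands. The module is installed in compiled form; this text tells all that it offers.
- The arm moves only by the shell command python3 -m handwheel 'ROWS' [OPENING]. ROWS is JSON, a list that holds one entry, the list of rows, each a list of 4 numbers: the shift along the tool's x, y, z in cm, then the turn about the tool's x in rad. A call has 1 to 8 rows; each row shifts and turns the commanded pose from where the row before left it, along the tool's axes as they then stand; what a row does not reach is not made up. A row lasts 1/12 s, in which the tool goes at most 41.7 mm and 7.16 degrees, less where a joint would pass 70% of its speed; a pose out of reach is approached as far as the arm can. A call is refused whole if a number of a shift passes 4.17 or a number of a turn 0.125, either way. A call with a gripper value outside its range is refused whole. OPENING is the opening, from 0 (shut) to 1 (fully open), set as the call begins (- or left out, the last holds). The fingers move at their own pace and stop on an object; the grip force is fixed at half the most. Time passes only in rows, so rows that do not move let the fingers close. It gives the time, the measured TCP pose, the force and the opening at its end, in the units of the state.
- bot.get_obs(): the state, without advancing time (a new reading comes with each control period).
- bot.capture(name): name is "scene" or "top"; returns (picture, depth): 400x640x3 uint8, red, green, blue; 400x640 float32, mm along the optical axis (not along the pixel's ray), 0 where there is no reading.
- bot.camera_model(name): a dict with "fx", "fy", "cx", "cy" (pixels), "position" and "rotation" of the camera in the world. Camera axes: x right, y down, z forward; pixel columns grow to the right and rows downward; lengths in mm; the calibration is good to about 2 mm. A picture is of the moment at which its call begins. camera_model takes no time and is no camera call.
- bot.close_job(): hands the job in, once; it reports no verdict.
Trained networks look in the newest picture that a camera, given by its name, has taken for a name from the list of things; names that differ only in an ending like _2 or _b are one class to them, and where a whole thing is asked for, a point or a joint stands for the part that bears it (a point fixed in the world has none). Each returns a list of dicts, best first, with "conf" (0 to 1); they miss things now and then, are a little off and sometimes report something else, mostly with a low value. They report only what shows in the picture. A call takes as long as a camera call. They do not tell look-alikes from the thing itself.
- bot.find_in(camera, label): "bbox" ([left, top, width, height] in pixels, round what is visible of it).
- bot.spot_point(camera, label): "point" ([column, row] in pixels: a listed point, or the origin of a listed thing).
The state is a dict: "time": time; "joint_positions": joint angles; "dq": joint speeds; "tau": joint torques, N m; "tool_pos": TCP position; "tcp_rot": TCP orientation; "contact_force": force on the tool from outside, world axes, zero at the start; "moment": the same for the moment, N m; "grip_width": finger opening in mm.
Only numpy, scipy, OpenCV 4.12 (cv2) and the standard library are available. Lean on these libraries where they do the work, as an engineer would, in place of code of your own. Each camera call takes 0.05 s, during which the arm holds its last target.

## Working session

There is one attempt and no reset: what is moved stays moved. The work goes in short steps, Python scripts to look and compute and a shell command to move; the robot and the scene stay as the last step left them, time stands still between calls to the robot, and variables do not carry over. Pictures are saved under pics/ and viewed, and the job is handed in when it is done.

```bash
mkdir -p pics; ls
cat > h.py <<'E'
import numpy as np, cv2
from plant import bot
def save(name,fn,crop=None,scale=1):
    im,d=bot.capture(name)
    np.save(f'pics/{fn}_d.npy',d); np.save(f'pics/{fn}_i.npy',im)
    o=im
    if crop: l,t,w,h=crop; o=im[t:t+h,l:l+w]
    o=cv2.resize(o,None,fx=scale,fy=scale,interpolation=cv2.INTER_CUBIC)
    cv2.imwrite(f'pics/{fn}.png',o[:,:,::-1]); return im,d
def w(cam,u,v,z):
    m=bot.camera_model(cam)
    p=np.array([(u-m['cx'])/m['fx']*z,(v-m['cy'])/m['fy']*z,z])
    return np.array(m['rotation'])@p+np.array(m['position'])
def proj(cam,P):
    m=bot.camera_model(cam)
    q=(np.array(P)-np.array(m['position']))@np.array(m['rotation'])
    return np.stack([q[...,0]/q[...,2]*m['fx']+m['cx'],q[...,1]/q[...,2]*m['fy']+m['cy']],-1)
def ray(cam,u,v,zp):
    m=bot.camera_model(cam);R=np.array(m['rotation']);c=np.array(m['position'])
    r=R@np.array([(u-m['cx'])/m['fx'],(v-m['cy'])/m['fy'],1]); return c+r*(zp-c[2])/r[2]
E
python3 - <<'E'
from h import *
np.set_printoptions(precision=3,suppress=True)
for c in('scene','top'):
    save(c,c+'0',scale=1.25)
    m=bot.camera_model(c);print(c,m)
    for l in('empty_reel','rack','rod_1','box','slot'):
        for r in bot.spot_point(c,l)[:4]:print(l,r)
print(bot.get_obs())
E
```

```text
pics
scene {'fx': 408.600114821147, 'fy': 408.600114821147, 'cx': 317.5689334515243, 'cy': 196.92847011095785, 'position': array([1356.971,  416.333,  975.179]), 'rotation': array([-2.372,  0.021,  2.082])}
empty_reel {'point': [286.6, 171.0], 'conf': 0.77}
empty_reel {'point': [209.8, 212.8], 'conf': 0.69}
empty_reel {'point': [438.9, 232.6], 'conf': 0.62}
empty_reel {'point': [231.0, 165.8], 'conf': 0.47}
rack {'point': [278.0, 184.0], 'conf': 0.92}
rod_1 {'point': [300.5, 146.0], 'conf': 0.86}
rod_1 {'point': [289.9, 166.7], 'conf': 0.57}
rod_1 {'point': [365.3, 228.9], 'conf': 0.53}
box {'point': [435.8, 231.7], 'conf': 0.8}
slot {'point': [426.9, 225.6], 'conf': 0.83}
slot {'point': [289.9, 167.6], 'conf': 0.3}
top {'fx': 389.0787477377575, 'fy': 389.0787477377575, 'cx': 326.8044500453915, 'cy': 195.43339135414672, 'position': array([ 466.317,   -5.784, 1016.557]), 'rotation': array([-3.007, -0.   , -1.596])}
empty_reel {'point': [467.6, 199.7], 'conf': 0.97}
empty_reel {'point': [378.2, 191.8], 'conf': 0.87}
empty_reel {'point': [435.7, 111.8], 'conf': 0.79}
empty_reel {'point': [288.9, 260.9], 'conf': 0.62}
rack {'point': [405.6, 215.8], 'conf': 0.68}
rod_1 {'point': [380.7, 189.1], 'conf': 0.71}
rod_1 {'point': [397.9, 244.1], 'conf': 0.68}
rod_1 {'point': [475.2, 280.7], 'conf': 0.41}
rod_1 {'point': [196.4, 227.7], 'conf': 0.36}
box {'point': [198.4, 237.4], 'conf': 0.61}
slot {'point': [212.8, 238.8], 'conf': 0.83}
{'time': 0.6, 'joint_positions': array([-1.283,  0.342,  1.524,  0.   ,  1.275, -0.146]), 'dq': array([-0.   ,  0.   , -0.   ,  0.   ,  0.   , -0.001]), 'tau': array([ -0.003, -43.094, -24.44 ,   0.071,   0.049,  -0.   ]), 'tool_pos': array([ 220.676, -476.368,  226.743]), 'tcp_rot': array([ 1.534,  1.571, -1.174]), 'contact_force': array([-0.292,  0.843,  0.509]), 'moment': array([-0.038, -0.019,  0.001]), 'grip_width': 92.127975447988}
```

```bash
sed -i "s/np.array(m\['rotation'\])/Rm(m['rotation'])/g" h.py; sed -i '2a from scipy.spatial.transform import Rotation as Ro\ndef Rm(r): return Ro.from_euler("xyz",r).as_matrix()' h.py; cat h.py | head -20
python3 - <<'E'
from h import *
np.set_printoptions(precision=1,suppress=True)
for c,pts in(('scene',[(286.6,171),(209.8,212.8),(438.9,232.6),(231,165.8),(278,184),(426.9,225.6)]),('top',[(467.6,199.7),(378.2,191.8),(435.7,111.8),(288.9,260.9),(405.6,215.8),(212.8,238.8),(198.4,237.4)])):
    d=np.load(f'pics/{c}0_d.npy')
    for u,v in pts:
        z=d[int(round(v)),int(round(u))];print(c,u,v,z,w(c,u,v,z))
E
```

```text
import numpy as np, cv2
from plant import bot
from scipy.spatial.transform import Rotation as Ro
def Rm(r): return Ro.from_euler("xyz",r).as_matrix()
def save(name,fn,crop=None,scale=1):
    im,d=bot.capture(name)
    np.save(f'pics/{fn}_d.npy',d); np.save(f'pics/{fn}_i.npy',im)
    o=im
    if crop: l,t,w,h=crop; o=im[t:t+h,l:l+w]
    o=cv2.resize(o,None,fx=scale,fy=scale,interpolation=cv2.INTER_CUBIC)
    cv2.imwrite(f'pics/{fn}.png',o[:,:,::-1]); return im,d
def w(cam,u,v,z):
    m=bot.camera_model(cam)
    p=np.array([(u-m['cx'])/m['fx']*z,(v-m['cy'])/m['fy']*z,z])
    return Rm(m['rotation'])@p+np.array(m['position'])
def proj(cam,P):
    m=bot.camera_model(cam)
    q=(np.array(P)-np.array(m['position']))@Rm(m['rotation'])
    return np.stack([q[...,0]/q[...,2]*m['fx']+m['cx'],q[...,1]/q[...,2]*m['fy']+m['cy']],-1)
def ray(cam,u,v,zp):
scene 286.6 171 1244.0059 [ 606.8 -132.   139. ]
scene 209.8 212.8 1242.625 [ 802.3 -292.1   56.3]
scene 438.9 232.6 1207.0004 [524.4 338.2  28. ]
scene 231 165.8 1396.1512 [ 596.6 -370.8   53. ]
scene 278 184 1376.1296 [ 569.  -200.7   20.3]
scene 426.9 225.6 1256.1726 [494.9 295.6   5.1]
top 467.6 199.7 964.13306 [ 576.  -357.8   59.8]
top 378.2 191.8 861.67694 [ 586.8 -122.9  163.7]
top 435.7 111.8 1002.2602 [ 806.8 -295.3   52.2]
top 288.9 260.9 950.70166 [437.5  87.4  53. ]
top 405.6 215.8 982.4103 [ 541.8 -206.9   36.2]
top 212.8 238.8 1004.8851 [497.4 287.8   5.7]
top 198.4 237.4 987.0573 [501.3 319.   24.1]
```

View pics/scene0.png

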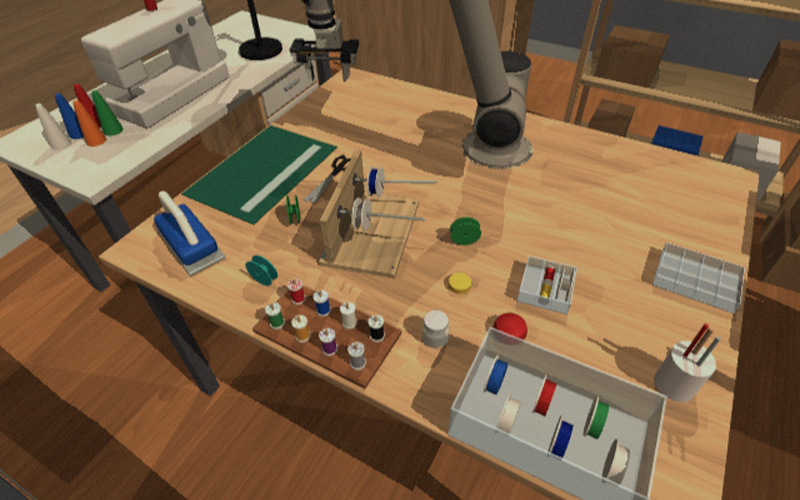

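View pics/top0.png

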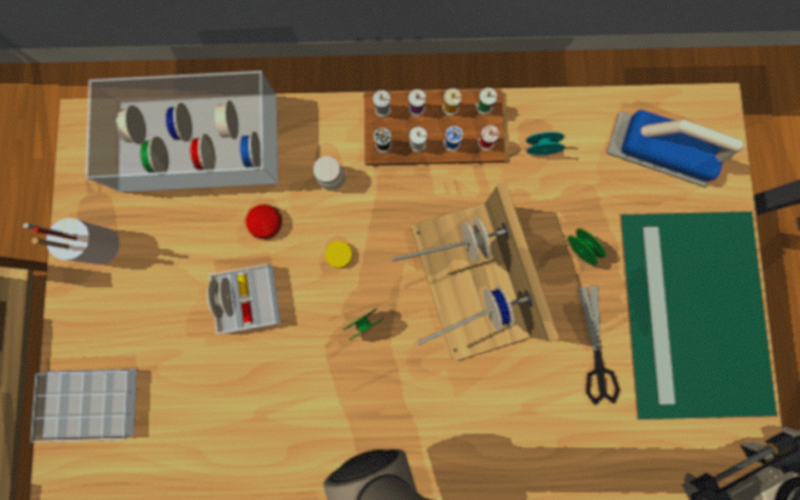

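Run:
```python
from h import *
t=np.load('pics/top0_i.npy');s=np.load('pics/scene0_i.npy')
def c(im,l,tp,w_,h_,k,fn): cv2.imwrite('pics/'+fn,cv2.resize(im[tp:tp+h_,l:l+w_],None,fx=k,fy=k,interpolation=cv2.INTER_CUBIC)[:,:,::-1])
c(t,300,140,150,150,4,'t_rack.png');c(t,155,200,80,80,6,'t_box.png');c(s,240,110,120,120,5,'s_rack.png')
```

```text
(no output)
```

View pics/t_rack.png

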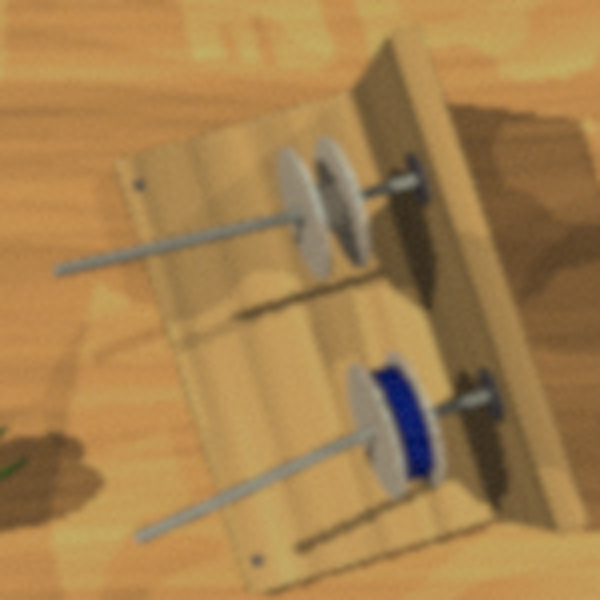

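View pics/t_box.png

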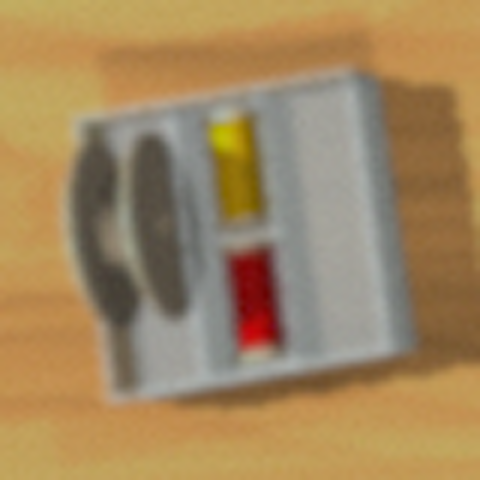

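View pics/s_rack.png

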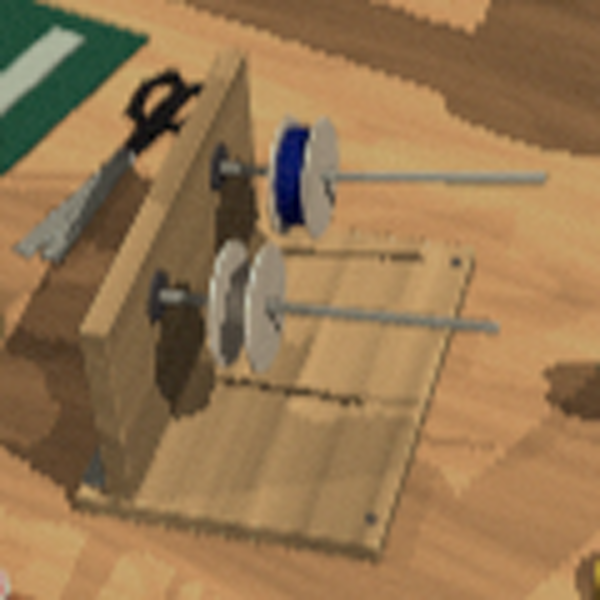

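Run:
```python
from h import *
np.set_printoptions(precision=1,suppress=True)
for c in('top','scene'):
    d=np.load(f'pics/{c}0_d.npy'); v,u=np.mgrid[0:400,0:640]; 
    m=bot.camera_model(c)
    p=np.stack([(u-m['cx'])/m['fx']*d,(v-m['cy'])/m['fy']*d,d],-1)@Rm(m['rotation']).T+m['position']
    np.save(f'pics/{c}0_p.npy',p)
    tab=p[(p[...,2]<12)&(p[...,2]>-12)&(abs(p[...,0]-500)<200)]; print(c,'table z',np.median(tab[:,2]),tab[:,2].std())
# board top edge
p=np.load('pics/top0_p.npy'); sel=(abs(p[...,2]-165)<4)&(abs(p[...,0]-580)<220)&(abs(p[...,1]+170)<130)
q=p[sel];print(len(q),q.mean(0))
vv=np.argwhere(sel); 
xy=q[:,:2]; 
# rods: heights 110..160, columns
for c,A,B in(('top',(315,207.3),(375,195.5)),('scene',(339,175.4),(295,171.4))):
    p=np.load(f'pics/{c}0_p.npy')
    for t in np.linspace(0,1,13):
        u=A[0]+(B[0]-A[0])*t;v=A[1]+(B[1]-A[1])*t
        cand=[p[int(round(v))+k,int(round(u))] for k in(-2,-1,0,1,2)]
        b=max(cand,key=lambda x:x[2]); print(c,round(u),round(v),b)
```

```text
top table z 1.300856244840702 2.5476572572366885
scene table z 2.1440188765569133 2.7065438940255744
1274 [ 540.8 -207.   165.3]
top 315 207 [557.4  18.  155.3]
top 320 206 [559.9   6.9 150.4]
top 325 205 [564.4  -4.4 148. ]
top 330 204 [566.5 -15.7 146.4]
top 335 203 [565.9 -26.9 149. ]
top 340 202 [570.6 -38.4 145.4]
top 345 201 [572.8 -49.8 143.9]
top 350 200 [577.3 -61.4 142.1]
top 355 199 [576.8 -72.6 143.1]
top 360 198 [581.5 -84.4 139.9]
top 365 197 [581.4 -95.9 138.8]
top 370 196 [ 585.7 -107.4  138.8]
top 375 196 [ 586.7 -120.   129.7]
scene 339 175 [558.1  21.8 153.6]
scene 335 175 [562.7  10.9 152.6]
scene 332 175 [560.7  -0.2 150.2]
scene 328 174 [568.1  -9.7 148.1]
scene 324 174 [568.9 -22.9 147. ]
scene 321 174 [576.9 -28.8 147. ]
scene 317 173 [571.8 -45.4 143.9]
scene 313 173 [575.6 -57.2 141.8]
scene 310 173 [575.6 -67.7 141.4]
scene 306 172 [580.5 -78.8 140.6]
scene 302 172 [587.7 -88.9 138. ]
scene 299 172 [ 582.7 -102.6  136.4]
scene 295 171 [ 592.3 -111.1  136.4]
```

Run:
```python
from h import *
np.set_printoptions(precision=3,suppress=True)
P={c:np.load(f'pics/{c}0_p.npy') for c in('top','scene')}
p=P['top'];sel=(abs(p[...,2]-165)<5)&(abs(p[...,0]-540)<170)&(p[...,1]<-130)&(p[...,1]>-280)
q=p[sel][:,:2].astype(np.float32)
r=cv2.minAreaRect(q);print('board top rect',r)
vx,vy,x0,y0=cv2.fitLine(q,cv2.DIST_HUBER,0,.01,.01).ravel();print('boardline',vx,vy,x0,y0,np.arctan2(vy,vx))
th=np.arctan2(vy,vx)
# rod pts
a=np.array([590,-112.]);b=np.array([557,20.])
dd=(b-a)/np.linalg.norm(b-a);n=np.array([-dd[1],dd[0]])
allp=[]
for c in P:
    p=P[c].reshape(-1,3);s=(p[:,:2]-a)@dd;l=(p[:,:2]-a)@n
    k=(s>-3)&(s<150)&(abs(l)<10)&(p[:,2]>130)&(p[:,2]<162)
    z=p[k];print(c,k.sum(),'smax',s[k].max(), 'end pt',z[s[k].argmax()])
    for lo in range(0,140,20):
        m=k&(s>=lo)&(s<lo+20)
        if m.sum(): print(lo,m.sum(),np.median(l[m]),np.percentile(p[m,2],[20,50,80]))
    vx=cv2.fitLine(z[s[k]>25].astype(np.float32),cv2.DIST_HUBER,0,.01,.01).ravel();print('line',vx, 'yaw',np.arctan2(vx[1],vx[0])-np.pi/2,'pitch',vx[2]/np.hypot(vx[0],vx[1]))
# box
for c in P:
    p=P[c];sel=(abs(p[...,2]-40)<4)&(abs(p[...,0]-500)<90)&(abs(p[...,1]-325)<90)
    print(c,'box rim',sel.sum(),cv2.minAreaRect(p[sel][:,:2].astype(np.float32)))
```

```text
board top rect ((539.21533203125, -181.1857147216797), (289.6824645996094, 89.8906478881836), 15.89585018157959)
boardline 0.96507716 0.26196584 545.33923 -213.58826 0.2650586
top 192 smax 138.90813622777222 end pt [555.652  22.596 151.688]
0 26 3.1990291295526037 [134.351 136.583 137.44 ]
20 27 2.4963345752248065 [136.871 137.991 139.636]
40 27 1.7902459610180272 [140.69  141.228 141.721]
60 26 1.5260398899565182 [141.822 143.771 144.765]
80 28 0.6607077410614417 [143.874 145.957 146.941]
100 27 -0.11290957823334262 [145.653 147.261 148.836]
120 27 -0.04174862228536569 [149.413 150.427 151.673]
line [ -0.213   0.97    0.116 569.003 -31.546 144.822] yaw 0.2164861 pitch 0.116570316
scene 101 smax 138.33104797444776 end pt [561.07   23.356 152.656]
0 16 0.6019643232185528 [134.791 136.203 137.982]
20 12 -0.3266075224955436 [136.919 139.111 140.618]
40 15 0.734505004543285 [138.943 140.793 141.531]
60 14 -1.2091331904773206 [141.708 143.58  144.942]
80 13 -1.1479583961603683 [144.444 146.835 147.7  ]
100 18 -1.3708615519310556 [147.768 148.683 150.322]
120 12 -3.0752677481822444 [149.423 150.825 153.388]
line [ -0.207   0.97    0.123 571.154 -31.47  144.907] yaw 0.21062517 pitch 0.12424459
top box rim 468 ((498.275634765625, 327.457275390625), (120.32958221435547, 120.03274536132812), 8.57089614868164)
scene box rim 283 ((498.63995361328125, 326.5584411621094), (126.8420639038086, 117.8939437866211), 8.815291404724121)
```

Run:
```python
from h import *
np.set_printoptions(precision=3,suppress=True)
P={c:np.load(f'pics/{c}0_p.npy') for c in('top','scene')}
o=bot.get_obs();R=Rm(o['tcp_rot']);print('R',R)
for yaw in(.27,.213):
  d=np.array([-np.sin(yaw),np.cos(yaw)]);n=np.array([d[1],-d[0]])
  for c in P:
    p=P[c].reshape(-1,3);k=(p[:,2]>140)&(p[:,2]<176)&(abs(p[:,0]-590)<50)&(abs(p[:,1]+130)<40)
    q=p[k];s=(q[:,:2]-[590,-130])@d;l=(q[:,:2]-[590,-130])@n
    kk=q[:,2]>150
    print(c,yaw,k.sum(),'s hist',np.histogram(s[kk],bins=np.arange(-40,41,4)))
    print('l range z>150',np.percentile(l[kk],[2,50,98]),'zmax',np.percentile(q[:,2],[98,100]))
```

```text
R [[ 0.     0.42  -0.907]
 [-0.    -0.907 -0.42 ]
 [-1.     0.     0.   ]]
top 0.27 267 s hist (array([ 0,  0,  0,  0,  0, 12, 66,  0,  0,  0,  0, 28, 52,  0,  0,  0,  0,
        0,  0,  0]), array([-40, -36, -32, -28, -24, -20, -16, -12,  -8,  -4,   0,   4,   8,
        12,  16,  20,  24,  28,  32,  36,  40]))
l range z>150 [-28.875   0.26   30.774] zmax [168.958 171.421]
scene 0.27 153 s hist (array([ 0,  0,  0,  0,  0, 14, 26,  0,  0,  0,  0, 34, 13,  0,  0,  0,  0,
        0,  0,  0]), array([-40, -36, -32, -28, -24, -20, -16, -12,  -8,  -4,   0,   4,   8,
        12,  16,  20,  24,  28,  32,  36,  40]))
l range z>150 [-26.214   6.84   33.53 ] zmax [169.592 171.105]
top 0.213 267 s hist (array([ 0,  0,  0,  0,  0, 14, 63,  1,  0,  0,  0, 33, 47,  0,  0,  0,  0,
        0,  0,  0]), array([-40, -36, -32, -28, -24, -20, -16, -12,  -8,  -4,   0,   4,   8,
        12,  16,  20,  24,  28,  32,  36,  40]))
l range z>150 [-29.194   0.722  31.409] zmax [168.958 171.421]
scene 0.213 153 s hist (array([ 0,  0,  0,  0,  0, 13, 27,  0,  0,  0,  0, 31, 16,  0,  0,  0,  0,
        0,  0,  0]), array([-40, -36, -32, -28, -24, -20, -16, -12,  -8,  -4,   0,   4,   8,
        12,  16,  20,  24,  28,  32,  36,  40]))
l range z>150 [-26.683   6.438  33.035] zmax [169.592 171.105]
```

```bash
python3 -m handwheel '[[[0,0,0,0.082],[0,0,0,0.082],[0,-1.45,-2.81,0],[0,-1.45,-2.81,0],[0,-1.45,-2.81,0],[0,-1.45,-2.81,0],[0,-1.45,-2.81,0],[0,-1.45,-2.81,0]]]' 0.5
python3 -m handwheel '[[[0,-1.45,-2.81,0],[0,-1.45,-2.81,0],[0,-1.45,-2.81,0],[0,-1.45,-2.81,0],[0,-1.45,-2.81,0],[0,-1.45,-2.81,0],[0,-1.45,-2.81,0],[0,-1.45,-2.81,0]]]'
python3 -m handwheel '[[[0,-1.45,-2.81,0],[0,-1.45,-2.81,0],[0,0,0,0]]]'
```

```text
time: 1.27
tool_pos: [360.9, -346.5, 226.9]
tcp_rot: [1.886, 1.57, -0.986]
contact_force: [1.1, -0.6, 0.3]
grip_width: 46.8
time: 1.93
tool_pos: [546.8, -174.6, 226.8]
tcp_rot: [1.978, 1.571, -0.894]
contact_force: [0.3, -0.7, -0.0]
grip_width: 45.7
time: 2.18
tool_pos: [595.2, -128.9, 226.2]
tcp_rot: [-2.639, 1.569, 0.776]
contact_force: [-0.8, 0.1, -0.4]
grip_width: 45.8
```

```bash
cat >> h.py <<'E'
def st(target=None):
    o=bot.get_obs();R=Rm(o['tcp_rot']);y=-R[:,1]
    print('t',o['time'],'pos',o['tool_pos'].round(1),'yaw',round(float(np.arctan2(-y[0],y[1])),3),'F',o['contact_force'].round(2),'M',o['moment'].round(2),'w',round(o['grip_width'],1))
    if target is not None: print('delta cm tool',(R.T@(np.array(target)-o['tool_pos'])/10).round(2))
E
python3 - <<'E'
from h import *
save('scene','s1',(220,60,160,150),4)
st([592,-133.6,142])
E
```

```text
t 2.2333 pos [ 593.5 -130.7  226.1] yaw 0.274 F [-0.23 -0.38  0.26] M [-0.01  0.03 -0.03] w 46.3
delta cm tool [8.41 0.24 0.22]
```

View pics/s1.png

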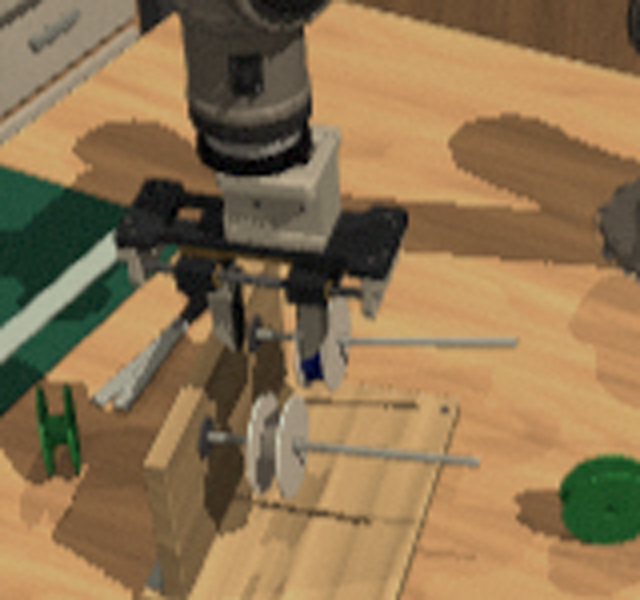

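The white bare-hub reel (crop 275,445; scene px ≈ 289,171) sits under the gripper, jaws along the rod. The other reels are the blue-ribboned one on the near rod, the stored one in the box, and the green and turquoise ones on the table. None of those is the one meant.

```bash
python3 -m handwheel '[[[1.5,0.2,0.2,0],[1.5,0,0,0],[1.5,0,0,0],[1.5,0,0,0],[1.0,0,0,0],[0.5,0,0,0],[0,0,0,0]]]'
python3 - <<'E'
from h import *
st([592,-133.6,142])
save('scene','s2',(240,90,120,110),5);save('top','t2',(320,130,120,120),5)
E
```

```text
time: 2.82
tool_pos: [590.0, -135.8, 150.7]
tcp_rot: [-0.521, 1.569, 2.89]
contact_force: [-0.7, 0.3, 0.3]
grip_width: 46.1
t 2.8167 pos [ 590.  -135.8  150.7] yaw 0.269 F [-0.68  0.31  0.34] M [-0.01  0.03  0.06] w 46.1
delta cm tool [ 0.87 -0.15 -0.26]
```

View pics/s2.png

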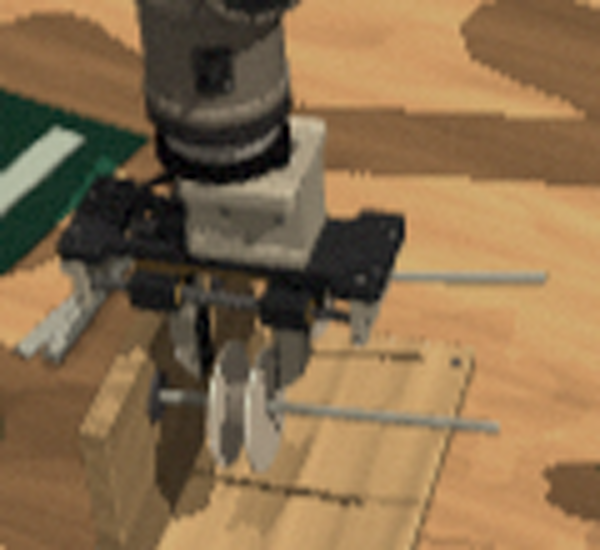

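View pics/t2.png

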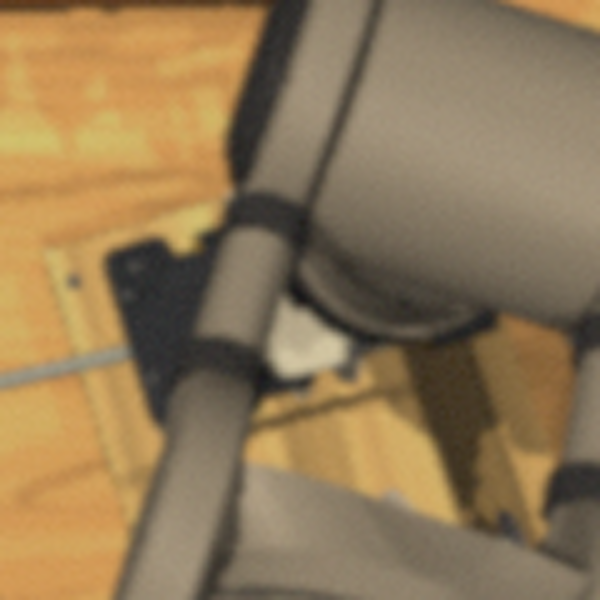

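```bash
python3 -m handwheel '[[[0.4,-0.1,-0.2,0],[0.45,0,0,0],[0,0,0,0]]]'
python3 -m handwheel '[[[0,0,0,0],[0,0,0,0],[0,0,0,0],[0,0,0,0]]]' 0.34
python3 - <<'E'
from h import *
st([592,-133.6,142])
save('scene','s3',(240,90,120,110),5)
E
```

```text
time: 3.17
tool_pos: [592.2, -133.7, 142.6]
tcp_rot: [-0.474, 1.57, 2.938]
contact_force: [0.1, 1.1, -0.2]
grip_width: 46.0
time: 3.5
tool_pos: [592.6, -133.9, 143.4]
tcp_rot: [2.228, 1.57, -0.644]
contact_force: [0.7, -0.7, -0.6]
grip_width: 31.6
t 3.5 pos [ 592.6 -133.9  143.4] yaw 0.27 F [ 0.68 -0.67 -0.62] M [-0.   -0.02 -0.04] w 31.6
delta cm tool [ 0.14 -0.05  0.05]
```

View pics/s3.png

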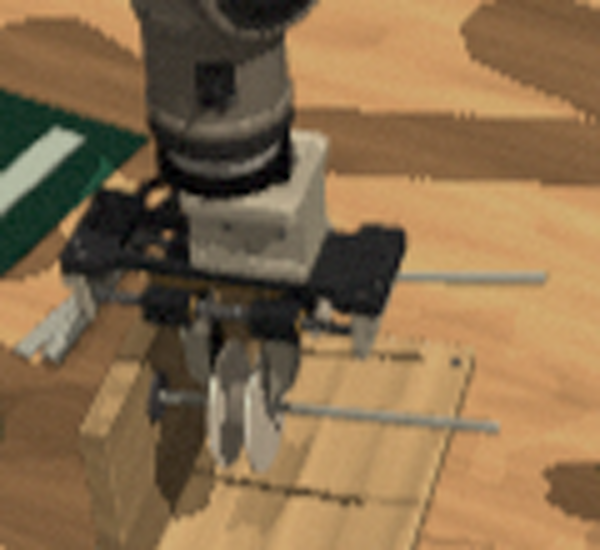

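```bash
python3 -m handwheel '[[[-0.02,-0.3,0,0],[-0.02,-0.3,0,0],[-0.02,-0.3,0,0],[-0.02,-0.3,0,0],[-0.03,-0.3,0,0],[-0.03,-0.3,0,0],[-0.03,-0.3,0,0.01],[-0.03,-0.3,0,0.01]]]'
python3 - <<'E'
from h import *
st()
for c in('scene',):save(c,'s4',(240,90,120,110),5)
E
```

```text
time: 4.22
tool_pos: [586.3, -110.7, 145.5]
tcp_rot: [2.28, 1.57, -0.613]
contact_force: [1.0, -1.6, 2.3]
grip_width: 31.1
t 4.2167 pos [ 586.3 -110.7  145.5] yaw 0.249 F [ 0.98 -1.6   2.29] M [-0.29 -0.11 -0.04] w 31.1
```

View pics/s4.png

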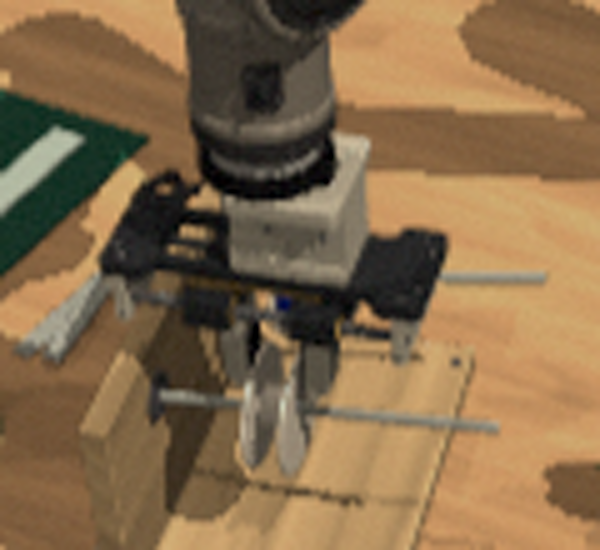

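```bash
python3 -m handwheel '[[[0,0,0,0],[0,0,0,0]]]'; python3 -m handwheel '[[[0,0.03,0,0],[0,0,0,0]]]'; python3 -m handwheel '[[[-0.08,0,0,0],[0,0,0,0]]]'
```

```text
time: 4.43
tool_pos: [585.9, -110.5, 145.0]
tcp_rot: [-0.764, 1.57, 2.628]
contact_force: [0.1, -0.9, 0.4]
grip_width: 31.2
time: 4.6
tool_pos: [586.0, -111.0, 144.9]
tcp_rot: [-0.664, 1.57, 2.727]
contact_force: [0.4, -0.4, 0.5]
grip_width: 31.4
time: 4.77
tool_pos: [586.1, -111.1, 146.0]
tcp_rot: [-0.407, 1.571, 2.984]
contact_force: [-0.3, -0.0, 1.2]
grip_width: 31.1
```

```bash
python3 -m handwheel '[[[-0.03,-0.25,0,0.009],[-0.03,-0.25,0,0.009],[-0.03,-0.25,0,0.009],[-0.03,-0.25,0,0.009],[-0.03,-0.25,0,0],[-0.03,-0.25,0,0],[-0.03,-0.25,0,0],[-0.03,-0.25,0,0]]]'
python3 -m handwheel '[[[-0.03,-0.25,0,0],[-0.03,-0.25,0,0],[-0.03,-0.25,0,0],[-0.03,-0.25,0,0],[0,0,0,0]]]'
python3 - <<'E'
from h import *
st()
for c in('scene',):save(c,'s5',(240,90,120,110),5)
E
```

```text
time: 5.43
tool_pos: [581.7, -91.3, 148.5]
tcp_rot: [2.178, 1.571, -0.75]
contact_force: [0.7, -0.2, -0.0]
grip_width: 31.2
time: 5.85
tool_pos: [579.5, -81.2, 149.7]
tcp_rot: [-1.328, 1.571, 2.028]
contact_force: [0.7, -1.0, -0.5]
grip_width: 31.6
t 5.85 pos [579.5 -81.2 149.7] yaw 0.214 F [ 0.71 -1.   -0.54] M [ 0.   -0.04 -0.  ] w 31.6
```

View pics/s5.png

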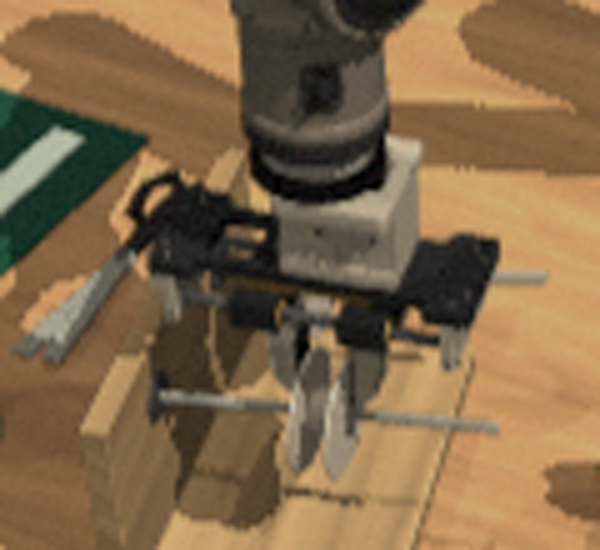

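```bash
python3 -m handwheel '[[[-0.035,-0.3,0,0],[-0.035,-0.3,0,0],[-0.035,-0.3,0,0],[-0.035,-0.3,0,0],[-0.035,-0.3,0,0],[-0.035,-0.3,0,0],[-0.035,-0.3,0,0],[-0.035,-0.3,0,0]]]'
python3 -m handwheel '[[[-0.035,-0.3,0,0],[-0.035,-0.3,0,0],[-0.035,-0.3,0,0],[-0.035,-0.3,0,0],[-0.035,-0.3,0,0],[-0.035,-0.3,0,0],[-0.035,-0.3,0,0],[0,0,0,0]]]'
python3 - <<'E'
from h import *
st()
for c in('scene',):save(c,'s6',(260,90,120,110),5)
E
```

```text
time: 6.57
tool_pos: [574.4, -58.0, 152.5]
tcp_rot: [1.425, 1.571, -1.503]
contact_force: [0.4, -1.1, 1.0]
grip_width: 31.1
time: 7.23
tool_pos: [569.9, -37.1, 154.9]
tcp_rot: [-1.395, 1.571, 1.961]
contact_force: [-0.7, 0.2, 0.7]
grip_width: 31.4
t 7.2333 pos [569.9 -37.1 154.9] yaw 0.214 F [-0.7   0.24  0.67] M [ 0.08 -0.   -0.04] w 31.4
```

View pics/s6.png

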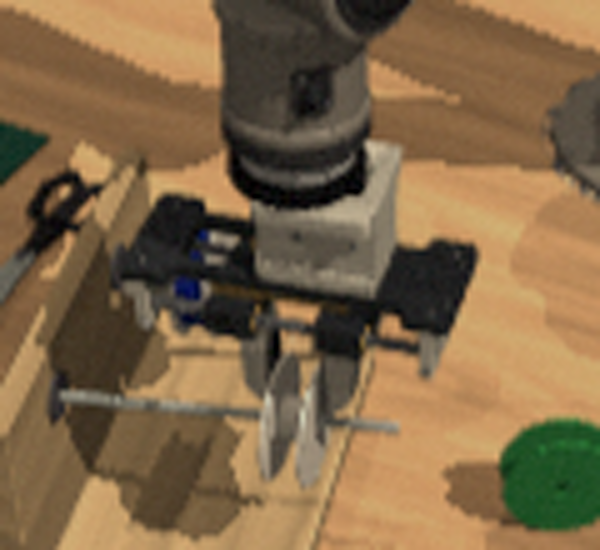

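```bash
python3 -m handwheel '[[[-0.035,-0.3,0,0],[-0.035,-0.3,0,0],[-0.035,-0.3,0,0],[-0.035,-0.3,0,0],[-0.035,-0.3,0,0],[-0.035,-0.3,0,0],[-0.035,-0.3,0,0],[-0.035,-0.3,0,0]]]'
python3 -m handwheel '[[[-0.035,-0.3,0,0],[-0.035,-0.3,0,0],[-0.035,-0.3,0,0],[-0.035,-0.3,0,0],[-0.035,-0.3,0,0],[0,0,0,0]]]'
python3 - <<'E'
from h import *
st()
save('scene','s7',(290,120,80,80),7);save('top','t7',(280,150,80,80),7)
E
```

```text
time: 7.95
tool_pos: [564.9, -14.0, 157.7]
tcp_rot: [1.516, 1.571, -1.412]
contact_force: [-0.3, -1.4, 0.6]
grip_width: 30.9
time: 8.45
tool_pos: [561.6, 1.0, 159.5]
tcp_rot: [-1.838, 1.571, 1.518]
contact_force: [-0.4, 0.4, 0.8]
grip_width: 31.4
t 8.45 pos [561.6   1.  159.5] yaw 0.214 F [-0.44  0.41  0.78] M [-0.02 -0.04  0.04] w 31.4
```

View pics/s7.png

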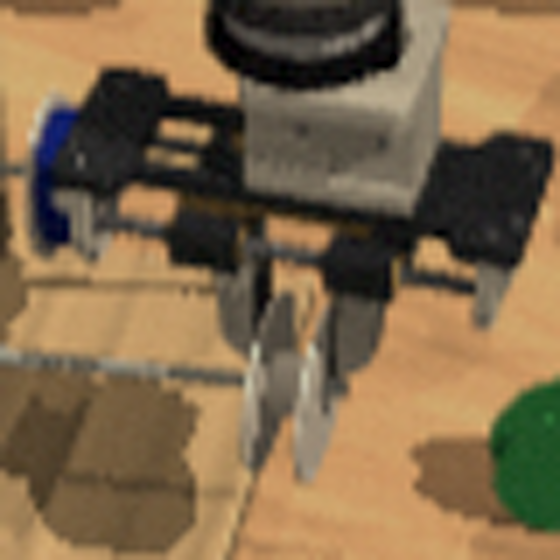

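View pics/t7.png

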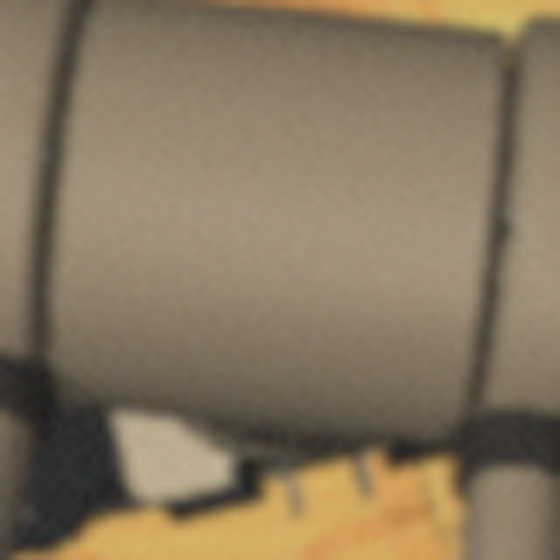

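```bash
python3 -m handwheel '[[[-0.03,-0.25,0,0],[-0.03,-0.25,0,0],[-0.03,-0.25,0,0],[-0.03,-0.25,0,0],[-0.03,-0.25,0,0],[-0.03,-0.25,0,0],[-0.01,-0.1,0,0],[0,0,0,0]]]'
python3 - <<'E'
from h import *
st()
save('scene','s8',(290,120,80,80),7)
E
```

```text
time: 9.22
tool_pos: [558.3, 16.4, 161.3]
tcp_rot: [-1.224, 1.571, 2.131]
contact_force: [-0.0, 1.2, 0.2]
grip_width: 31.2
t 9.2167 pos [558.3  16.4 161.3] yaw 0.214 F [-0.02  1.19  0.25] M [-0.01  0.03 -0.01] w 31.2
```

View pics/s8.png

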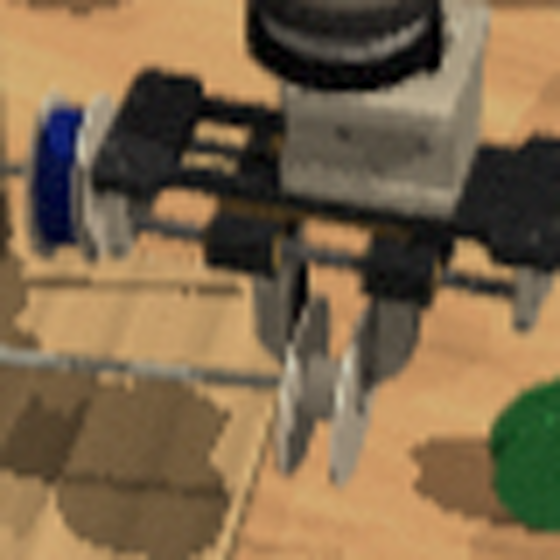

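```bash
python3 -m handwheel '[[[0,0,0,0],[0,0,0,0],[0,0,0,0],[0,0,0,0]]]' 0.1
python3 -m handwheel '[[[0,0,0,0],[0,0,0,0]]]'
python3 - <<'E'
from h import *
st();st();
save('scene','s9',(290,120,80,80),7)
E
```

```text
time: 9.6
tool_pos: [558.4, 15.9, 161.3]
tcp_rot: [-2.849, 1.571, 0.506]
contact_force: [-0.8, -0.5, -0.2]
grip_width: 25.8
time: 9.77
tool_pos: [558.4, 15.9, 161.3]
tcp_rot: [1.042, 1.571, -1.886]
contact_force: [0.5, 0.8, 0.7]
grip_width: 25.6
t 9.7667 pos [558.4  15.9 161.3] yaw 0.214 F [0.49 0.76 0.68] M [ 0.08 -0.03  0.06] w 25.6
t 9.7667 pos [558.4  15.9 161.3] yaw 0.214 F [0.49 0.76 0.68] M [ 0.08 -0.03  0.06] w 25.6
```

View pics/s9.png

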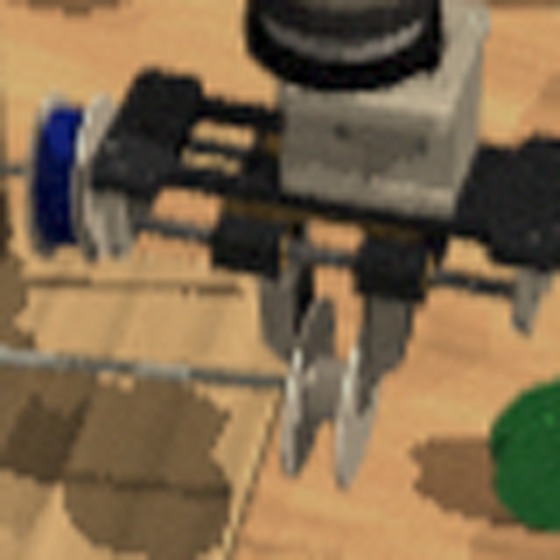

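```bash
python3 -m handwheel '[[[-0.05,0,0,0],[0,0,0,0]]]'
python3 -m handwheel '[[[-0.01,-0.2,0,0],[-0.01,-0.2,0,0],[-0.01,-0.2,0,0],[0,0,0,0]]]'
```

```text
time: 9.98
tool_pos: [558.3, 15.9, 161.8]
tcp_rot: [0.941, 1.571, -1.987]
contact_force: [-0.3, 0.4, -0.3]
grip_width: 25.9
time: 10.32
tool_pos: [556.9, 22.3, 162.1]
tcp_rot: [-0.797, 1.571, 2.559]
contact_force: [-1.0, 0.4, -0.5]
grip_width: 25.8
```

```bash
python3 -m handwheel '[[[-0.01,-0.25,0,0],[-0.01,-0.25,0,0],[-0.01,-0.25,0,0],[0,0,0,0]]]'
python3 -m handwheel '[[[-0.01,-0.25,0,0],[-0.01,-0.25,0,0],[-0.01,-0.25,0,0],[-0.01,-0.25,0,0],[-0.01,-0.25,0,0],[0,0,0,0]]]'
python3 -m handwheel '[[[-0.01,-0.4,0,0],[-0.01,-0.4,0,0],[-0.01,-0.4,0,0],[-0.01,-0.4,0,0],[-0.01,-0.4,0,0],[0,0,0,0]]]'
python3 - <<'E'
from h import *
st()
save('scene','s10',(290,100,100,100),6)
E
```

```text
time: 10.65
tool_pos: [555.4, 29.7, 162.4]
tcp_rot: [-1.19, 1.571, 2.166]
contact_force: [0.9, 0.2, 0.1]
grip_width: 25.6
time: 11.15
tool_pos: [552.7, 41.9, 163.0]
tcp_rot: [-2.651, 1.571, 0.705]
contact_force: [0.2, -0.3, -0.5]
grip_width: 25.9
time: 11.65
tool_pos: [548.4, 61.7, 163.4]
tcp_rot: [-1.131, 1.571, 2.225]
contact_force: [0.1, -0.1, -1.2]
grip_width: 25.5
t 11.65 pos [548.4  61.7 163.4] yaw 0.215 F [ 0.06 -0.14 -1.25] M [-0.03 -0.05  0.01] w 25.5
```

View pics/s10.png

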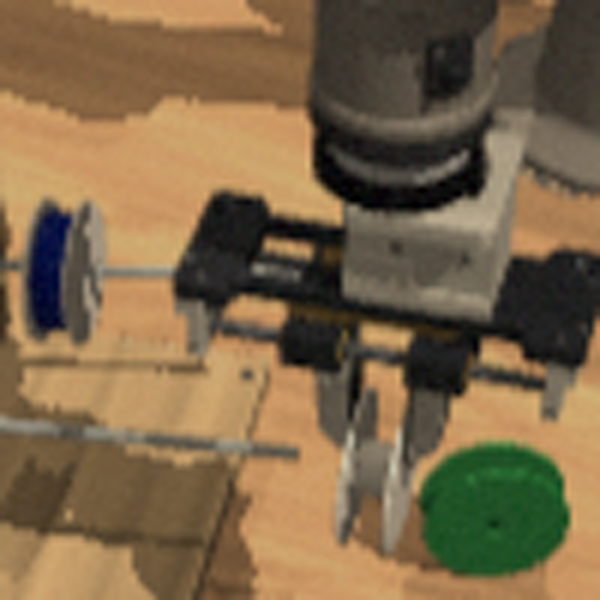

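Run:
```python
from h import *
from scipy.optimize import least_squares
np.set_printoptions(precision=3,suppress=True)
allq={}
for c in('top','scene'):
    p=np.load(f'pics/{c}0_p.npy').reshape(-1,3)
    k=(abs(p[:,2]-41)<4)&(abs(p[:,0]-498)<80)&(abs(p[:,1]-327)<80);allq[c]=p[k][:,:2]
allq['both']=np.vstack([allq['top'],allq['scene']])
def loc(q,t): 
    c,s=np.cos(t[2]),np.sin(t[2]);d=q-t[:2];return np.stack([c*d[:,0]+s*d[:,1],-s*d[:,0]+c*d[:,1]],1)
def res(t,q):
    l=loc(q,t)
    dy=np.min([abs(l[:,1]-v) for v in(-57.5,-18.5,18.5,57.5)],0);dx=np.min([abs(l[:,0]-v) for v in(-58.5,58.5)],0)
    return np.minimum(dx,dy)
for n,q in allq.items():
    best=min((least_squares(res,[498+a,327+b,y],args=(q,),loss='soft_l1',f_scale=1.5) for a in(-3,3) for b in(-3,3) for y in(.12,.16,.2)),key=lambda r:r.cost)
    t=best.x;print(n,len(q),t,best.cost/len(q))
    R2=np.array([[np.cos(t[2]),-np.sin(t[2])],[np.sin(t[2]),np.cos(t[2])]]);print('slot',t[:2]+R2@[0,-38])
    T=t
# draw check
im=np.load('pics/top0_i.npy').copy();
big=cv2.resize(im[200:280,155:235],None,fx=7,fy=7,interpolation=cv2.INTER_CUBIC)
R2=np.array([[np.cos(T[2]),-np.sin(T[2])],[np.sin(T[2]),np.cos(T[2])]])
def dl(a,b,z):
    P=np.array([list(T[:2]+R2@a)+[z],list(T[:2]+R2@b)+[z]]);u=(proj('top',P)-[155,200]+.5)*7
    cv2.line(big,tuple(int(x) for x in u[0]),tuple(int(x) for x in u[1]),(255,0,255),1)
for y in(-59,-17,-20,17,20,59):dl([-60,y],[60,y],40)
for x in(-60,60):dl([x,-59],[x,59],40)
dl([-57,-56],[57,-56],4);dl([-57,-20],[57,-20],4)
cv2.imwrite('pics/boxfit.png',big[:,:,::-1])
# held reel from s10: 
d=np.load('pics/s10_d.npy');m=bot.camera_model('scene');v,u=np.mgrid[0:400,0:640]
p=np.stack([(u-m['cx'])/m['fx']*d,(v-m['cy'])/m['fy']*d,d],-1)@Rm(m['rotation']).T+m['position']
im=np.load('pics/s10_i.npy').astype(int)
k=(abs(p[...,0]-548)<50)&(abs(p[...,1]-62)<18)&(p[...,2]>85)
q=p[k];print('reel pts z',np.percentile(q[:,2],[0,1,2,5,50]),'lowest rows',q[q[:,2].argsort()[:12]])
```

```text
top 439 [498.16  327.24    0.157] 1.865012323150761
slot [504.097 289.707]
scene 282 [500.001 326.707   0.157] 1.5319706073553163
slot [505.929 289.172]
both 721 [498.968 327.042   0.155] 1.824845700355741
slot [504.847 289.5  ]
reel pts z [112.721 126.506 137.502 157.266 399.558] lowest rows [[549.441  75.325 112.721]
 [561.333  54.504 113.409]
 [538.106  73.144 114.522]
 [551.891  53.043 117.162]
 [563.492  78.484 118.11 ]
 [539.733  50.381 118.145]
 [538.422  73.057 118.943]
 [551.931  76.165 119.47 ]
 [563.726  55.442 120.117]
 [527.703  71.15  121.5  ]
 [552.068  76.012 123.685]
 [526.081  70.25  123.894]]
```

View pics/boxfit.png

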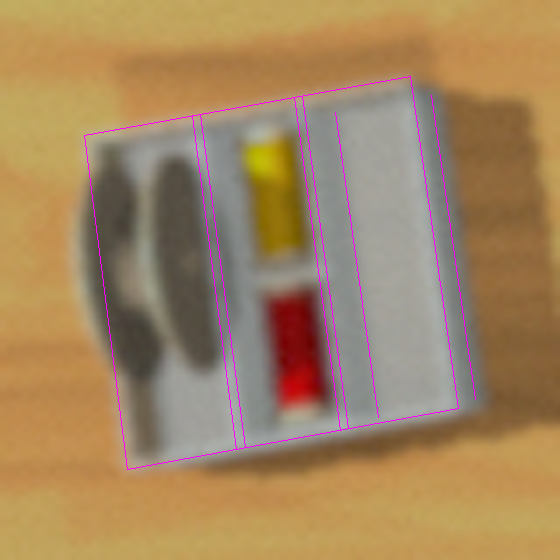

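```bash
python3 -m handwheel '[[[0,-0.8,0,0.02],[0,-1.2,0,0.02],[0,-1.6,0.06,0.019],[0,-1.6,0.06,0],[0,-1.6,0.06,0],[0,-1.6,0.06,0],[0,-1.6,0.06,0],[0,-1.6,0.06,0]]]'
python3 -m handwheel '[[[0,-1.6,0.06,0],[0,-1.6,0.06,0],[0,-1.6,0.06,0],[0,-1.6,0.06,0],[0,-1.6,0.06,0],[0,-1.4,0.06,0],[0,-0.8,0,0],[0,0,0,0]]]'
python3 -m handwheel '[[[0,0,0,0],[0,0,0,0]]]'
python3 - <<'E'
from h import *
st([504.8,289.5,106])
save('scene','s11',(350,110,160,140),4);save('top','t11',(150,170,110,110),5)
E
```

```text
time: 12.37
tool_pos: [525.8, 175.3, 163.4]
tcp_rot: [1.759, 1.571, -1.228]
contact_force: [0.8, 0.2, -0.3]
grip_width: 25.6
time: 13.03
tool_pos: [506.4, 276.3, 163.3]
tcp_rot: [-2.296, 1.571, 1.002]
contact_force: [0.1, 0.6, -1.3]
grip_width: 25.6
time: 13.2
tool_pos: [506.8, 274.3, 163.3]
tcp_rot: [1.302, 1.57, -1.685]
contact_force: [0.3, -0.6, -0.8]
grip_width: 25.4
t 13.2 pos [506.8 274.3 163.3] yaw 0.154 F [ 0.25 -0.59 -0.84] M [0.03 0.03 0.03] w 25.4
delta cm tool [ 5.73 -1.54 -0.03]
```

View pics/s11.png

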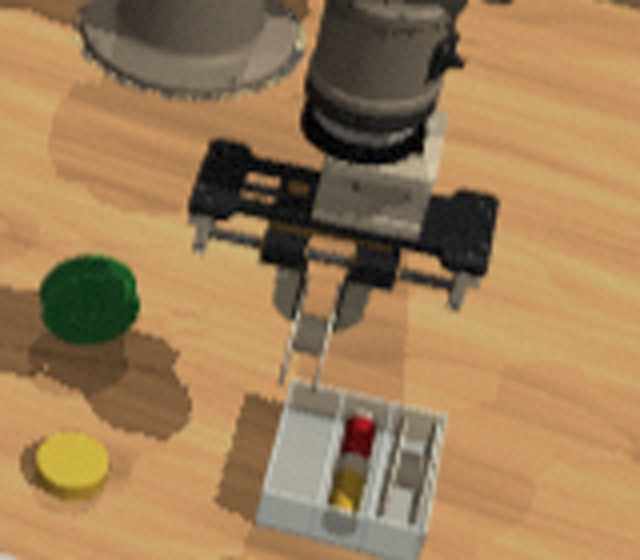

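View pics/t11.png

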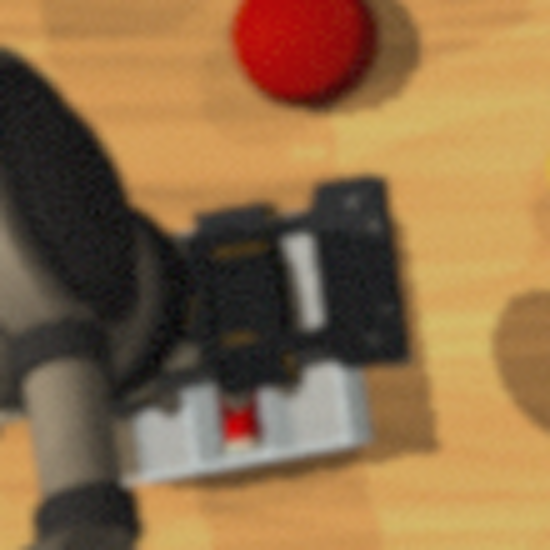

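```bash
python3 -m handwheel '[[[0,-0.5,0,0],[0,-0.5,0,0],[0,-0.5,0,0],[1.3,0,0,0],[1.4,0,0,0],[1.4,0,0,0],[1.1,0,0,0],[0.4,0,0,0]]]'
python3 -m handwheel '[[[0,0,0,0],[0,0,0,0]]]'
python3 - <<'E'
from h import *
st([504.8,289.5,106])
save('scene','s12',(390,150,90,90),7)
# predicted bottom overlay
E
```

```text
time: 13.97
tool_pos: [503.4, 289.7, 105.6]
tcp_rot: [0.26, 1.568, -2.726]
contact_force: [-0.7, -0.4, -1.2]
grip_width: 26.1
time: 14.13
tool_pos: [504.6, 290.0, 107.7]
tcp_rot: [-3.113, 1.57, 0.183]
contact_force: [0.7, 0.1, -0.3]
grip_width: 26.0
t 14.1333 pos [504.6 290.  107.7] yaw 0.155 F [ 0.66  0.12 -0.26] M [0.03 0.01 0.09] w 26.0
delta cm tool [ 0.17  0.05 -0.01]
```

View pics/s12.png

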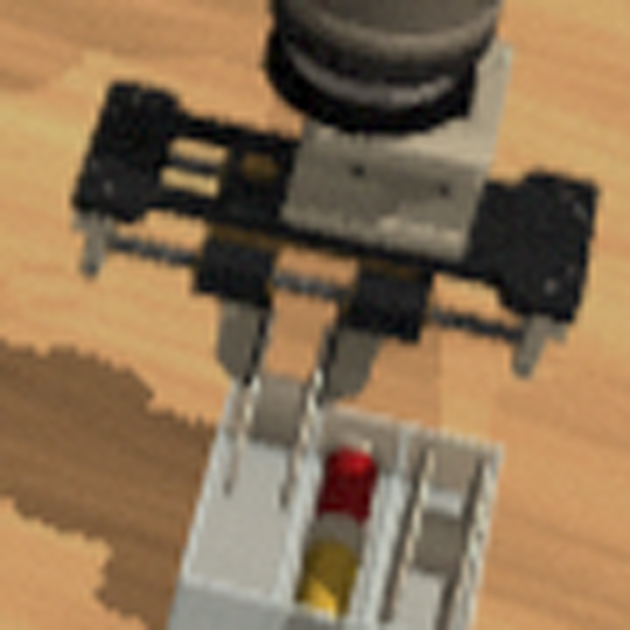

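Run:
```python
from h import *
y=.155;d=np.array([-np.sin(y),np.cos(y)]);c=np.array([504.6,290.])
for z in(52.7,54.7,56.7):
    P=np.array([[*(c+s*d),z] for s in(-11.5,11.5)]);print(z,((proj('scene',P)-[390,150]+.5)*7).round(0))
dm=np.load('pics/s12_d.npy')
for u,v in((230,480),(287,495),(232,465),(290,478)):
    for du in(-1,0,1):
        a=int(u/7+390)+du;b=int(v/7+150);print(u,v,du,w('scene',a,b,dm[b,a]).round(1))
# stored reel check of visual offset: slot walls
t=np.array([498.97,327.04]);R2=np.array([[np.cos(y),-np.sin(y)],[np.sin(y),np.cos(y)]])
for q in([-57,-56],[57,-56],[-57,-20],[57,-20],[60,-59],[-60,-59]):
    for z in(4,40):print(q,z,((proj('scene',np.array([*(t+R2@q),z]))-[390,150]+.5)*7).round(0))
```

```text
52.7 [[234. 465.]
 [288. 478.]]
54.7 [[234. 461.]
 [289. 475.]]
56.7 [[235. 458.]
 [290. 472.]]
230 480 -1 [474.7 269.5   6.1]
230 480 0 [545.5 284.   85.3]
230 480 1 [470.7 274.8   4.9]
287 495 -1 [541.2 306.4  84.4]
287 495 0 [540.9 309.1  85.6]
287 495 1 [500.5 306.6  43.1]
232 465 -1 [463.5 269.2   4.2]
232 465 0 [545.  285.3  94.2]
232 465 1 [460.7 274.7   4.3]
290 478 -1 [462.5 294.2   7.2]
290 478 0 [541.4 307.7  94. ]
290 478 1 [457.9 299.5   5.4]
[-57, -56] 4 [223. 443.]
[-57, -56] 40 [236. 389.]
[57, -56] 4 [174. 631.]
[57, -56] 40 [187. 577.]
[-57, -20] 4 [303. 463.]
[-57, -20] 40 [318. 409.]
[57, -20] 4 [259. 653.]
[57, -20] 40 [274. 600.]
[60, -59] 4 [166. 634.]
[60, -59] 40 [178. 581.]
[-60, -59] 4 [218. 437.]
[-60, -59] 40 [231. 383.]
```

```bash
python3 -m handwheel '[[[0.6,0,0,0],[0.8,0.03,0,0],[0.8,0,0,0],[0.8,0,0,0],[0.6,0,0,0],[0.4,0,0,0],[0,0,0,0],[0,0,0,0]]]'
python3 - <<'E'
from h import *
st([504.8,289.5,56.5])
save('scene','s13',(390,150,90,90),7)
E
```

```text
time: 14.85
tool_pos: [504.3, 289.4, 67.1]
tcp_rot: [0.402, 1.57, -2.585]
contact_force: [0.1, 0.8, -0.6]
grip_width: 25.7
t 14.85 pos [504.3 289.4  67.1] yaw 0.155 F [ 0.12  0.77 -0.62] M [ 0.    0.04 -0.04] w 25.7
delta cm tool [ 1.06 -0.   -0.05]
```

View pics/s13.png

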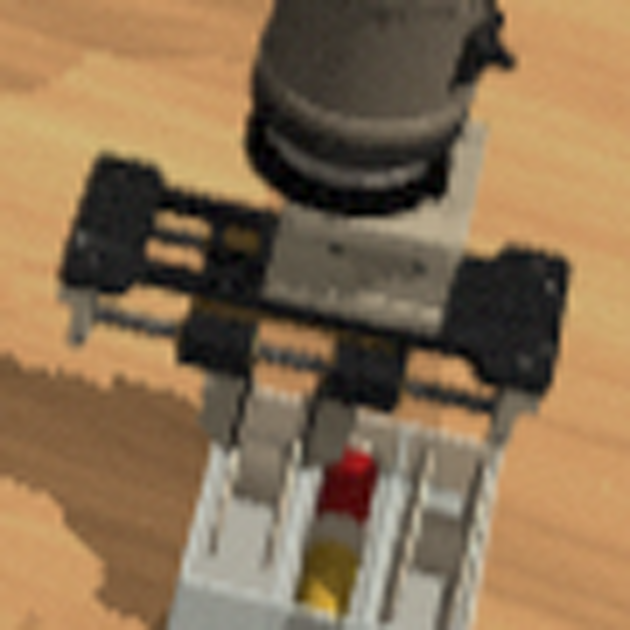

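```bash
python3 -m handwheel '[[[0.15,0,0,0],[0.15,0,0,0],[0.15,0,0,0],[0.15,0,0,0],[0.1,0,0,0],[0,0,0,0]]]'
python3 -m handwheel '[[[0.1,0,0,0],[0,0,0,0]]]';python3 -m handwheel '[[[0.1,0,0,0],[0,0,0,0]]]'
```

```text
time: 15.4
tool_pos: [504.2, 289.4, 60.1]
tcp_rot: [0.431, 1.57, -2.556]
contact_force: [-0.5, -0.1, -1.2]
grip_width: 25.5
time: 15.57
tool_pos: [504.3, 289.4, 59.2]
tcp_rot: [0.813, 1.571, -2.174]
contact_force: [-0.1, 0.5, -1.2]
grip_width: 25.6
time: 15.73
tool_pos: [504.5, 289.5, 58.5]
tcp_rot: [3.124, 1.57, 0.137]
contact_force: [-0.1, 0.2, 0.6]
grip_width: 25.4
```

```bash
python3 -m handwheel '[[[0.06,0,0,0],[0,0,0,0]]]';python3 -m handwheel '[[[0.06,0,0,0],[0,0,0,0]]]'
```

```text
time: 15.9
tool_pos: [504.6, 289.5, 58.5]
tcp_rot: [-3.109, 1.57, 0.187]
contact_force: [-1.1, -0.7, 4.9]
grip_width: 26.0
time: 16.07
tool_pos: [504.7, 289.5, 58.4]
tcp_rot: [-3.058, 1.57, 0.238]
contact_force: [-2.7, -0.9, 8.8]
grip_width: 25.8
```

```bash
python3 -m handwheel '[[[-0.1,0,0,0],[0,0,0,0]]]'
python3 - <<'E'
from h import *
st()
save('scene','s14',(390,150,90,90),7)
E
```

```text
time: 16.23
tool_pos: [504.5, 289.5, 58.5]
tcp_rot: [-3.083, 1.57, 0.213]
contact_force: [-1.0, -0.3, 4.1]
grip_width: 25.5
t 16.2333 pos [504.5 289.5  58.5] yaw 0.155 F [-1.   -0.3   4.12] M [-0.01 -0.    0.  ] w 25.5
```

View pics/s14.png

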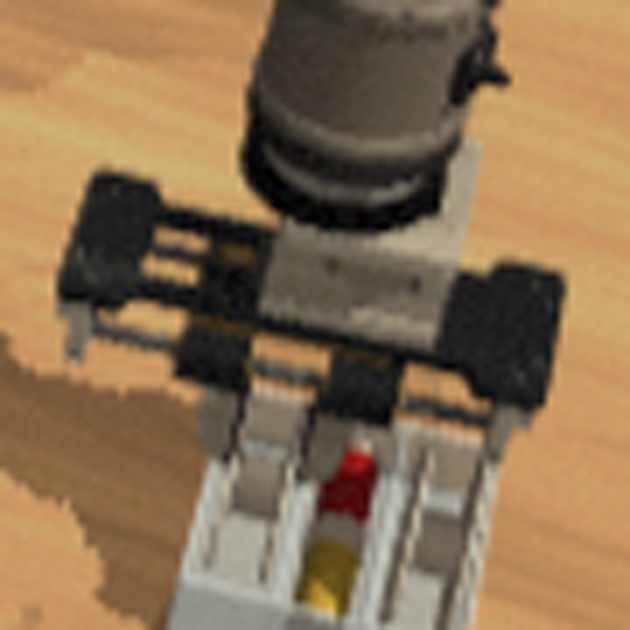

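```bash
python3 -m handwheel '[[[-0.06,0,0,0],[0,0,0,0]]]'
python3 -m handwheel '[[[0,0,0,0],[0,0,0,0],[0,0,0,0],[0,0,0,0]]]' 0.42
python3 -m handwheel '[[[0,0,0,0],[0,0,0,0]]]'
python3 - <<'E'
from h import *
st()
save('scene','s15',(390,150,90,90),7)
E
```

```text
time: 16.45
tool_pos: [504.3, 289.4, 58.6]
tcp_rot: [0.445, 1.57, -2.542]
contact_force: [-0.1, -1.2, -1.1]
grip_width: 25.8
time: 16.78
tool_pos: [504.4, 289.4, 58.7]
tcp_rot: [0.67, 1.571, -2.317]
contact_force: [-0.2, -0.4, -0.5]
grip_width: 38.2
time: 16.95
tool_pos: [504.4, 289.5, 58.8]
tcp_rot: [2.121, 1.571, -0.866]
contact_force: [-0.4, -0.2, -0.4]
grip_width: 38.4
t 16.95 pos [504.4 289.5  58.8] yaw 0.155 F [-0.37 -0.18 -0.39] M [-0.02  0.05  0.01] w 38.4
```

View pics/s15.png

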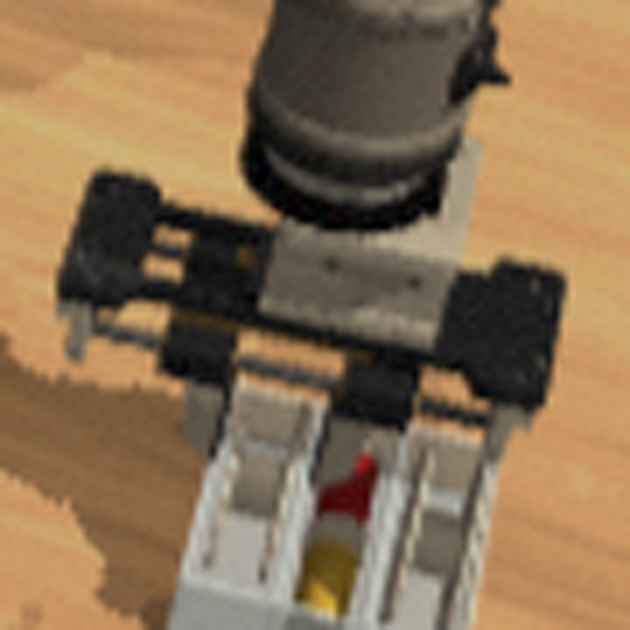

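Both fingers are clear of the reel, with a gap each side, and it stands upright at crop (245,490). Next I retreat straight up and check everything.

```bash
python3 -m handwheel '[[[-0.4,0,0,0],[-1,0,0,0],[-1.5,0,0,0],[-2,0,0,0],[-2.5,0,0,0],[-2.5,0,0,0],[-2.5,0,0,0],[-2,0,0,0]]]'
python3 -m handwheel '[[[0,0,3,0],[0,0,3,0],[0,0,3,0],[0,0,3,0],[0,0,2,0],[0,0,1,0],[0,0,0,0],[0,0,0,0]]]'
python3 - <<'E'
from h import *
st()
save('scene','s16',(200,90,320,190),2.5);im,d=save('top','t16',scale=1.25)
m=bot.camera_model('top');v,u=np.mgrid[0:400,0:640]
p=np.stack([(u-m['cx'])/m['fx']*d,(v-m['cy'])/m['fy']*d,d],-1)@Rm(m['rotation']).T+m['position']
k=(abs(p[...,0]-505)<45)&(abs(p[...,1]-290)<20)&(p[...,2]>60);q=p[k];print('reel top',np.percentile(q[:,2],[50,98]),q[:,:2].mean(0))
E
```

```text
time: 17.67
tool_pos: [504.8, 289.6, 206.0]
tcp_rot: [-2.949, 1.568, 0.348]
contact_force: [0.7, 0.4, 0.2]
grip_width: 38.5
time: 18.33
tool_pos: [357.1, 266.7, 203.7]
tcp_rot: [-2.927, 1.568, 0.369]
contact_force: [0.8, -0.6, 0.1]
grip_width: 38.5
t 18.3333 pos [357.1 266.7 203.7] yaw 0.155 F [ 0.8  -0.61  0.1 ] M [0.06 0.02 0.  ] w 38.5
reel top [72.23930156 84.98249997] [504.48732753 289.97545431]
```

View pics/s16.png

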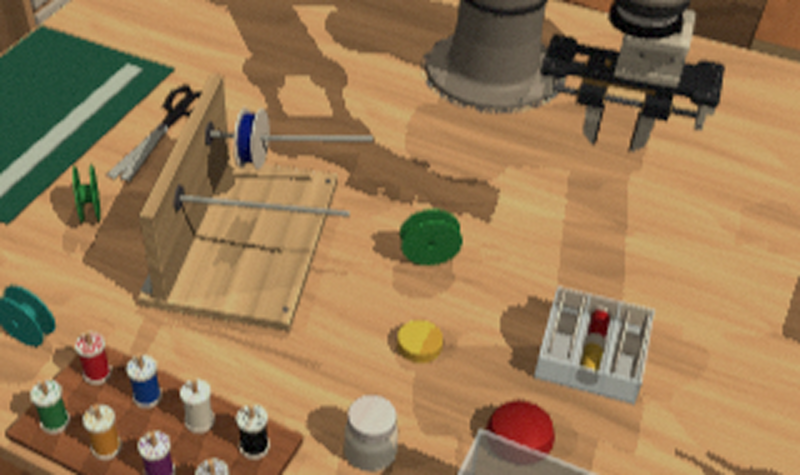

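View pics/t16.png

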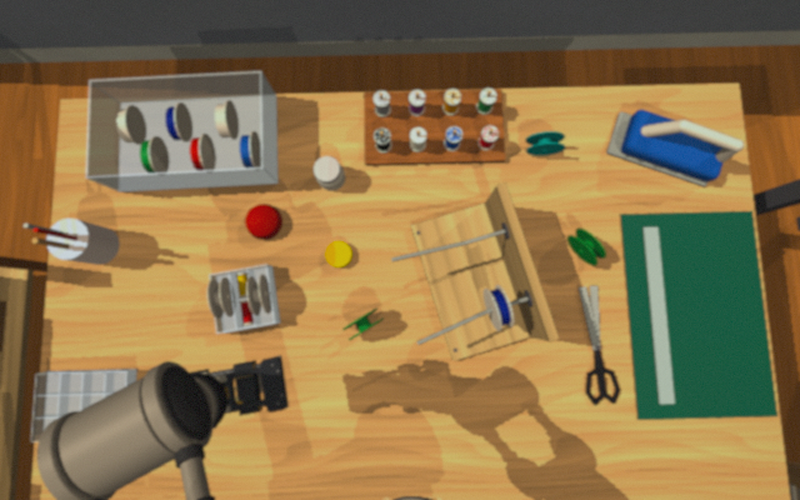

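```bash
python3 -c "
from plant import bot
print(bot.close_job())"
```

```text
the job is handed in; nothing more can be done
None
```

The white reel is off its rod and standing on its edge in the free narrow slot of the box. I handed the job in after about 18.4 s of robot time.

**What I did:** I held the reel loosely between the fingers and pushed it along the rod, following the bend of about 0.06 rad sideways and 0.05 rad up. I gripped it only near the free end. Then I eased it off, carried it to the box, lowered it until it touched the floor, took the load off and opened the fingers.

**Last checks:**
- **Reel:** it is upright in the slot, centred at about (504, 290) mm against a target of (505, 289.5) mm. Its top is at 85 mm, where 84 mm was expected.
- **Rod:** its tip shows at the same pixel as before, within about 1 px. The wrist force while on the rod never read above about 3 N against the 8 N limit. Single readings are noisy, by about 1 N.
- **Set-down:** the press on the box floor peaked at about 9 N.
- **Everything else:** the blue reel, stored reel, spools and table items look unmoved in the pictures. I did not measure them again.

No check failed. The one disagreement was the set-down height: the floor was met about 2 mm higher than I had estimated, because my figure for where the reel sat in the grip was slightly off.

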